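Hold a spring clip gaping over a card

ROBOT

A 6-joint arm with a two-finger parallel gripper is mounted at the origin on the work surface. World frame = base frame: x ahead of the robot, y to its left, z up, the work surface at z = 0. Lengths are in m, angles in rad, forces in N, time in s.
With the tool pointing down it reaches from about 0.3 to 0.875 m from the base axis. Payload 6.4 kg.
Tool frame: the origin (TCP) lies midway between the tips of the shut fingers; the grasp point (between the pads) lies 19 mm behind it (robot.hold_point_z is the distance from the TCP to the grasp point, in m); z points along the fingers, y is the direction in which the jaws open and shut (so a half turn about z gives the same grasp; the last joint's range is limited). The gripper opens to 88 mm and grips with 3 to 60 N. Pads are 18 mm wide; open, the fingers measure 123 mm over their backs; the gripper's body (75 mm by 187 mm) begins 45 mm behind the grasp point.
Start: joints at [-1.366, 0.181, 1.607, -0, 1.354, -0.206], TCP at [0.23, -0.527, 0.239] pointing down, gripper open.
Joint ranges: [-2.99, 2.99], [-0.89, 2.07], [0.3, 2.58], [-1.14, 4.28], [0, 2.63], [-3.12, 3.12]. Speed limits (rad/s): [2.57, 2.57, 3.01, 3.14, 3.14, 3.14].

INTERFACE

Orientations are given as a 3x3 rotation matrix whose columns are the frame's x, y, z axes.
In Python, from plant import robot gives the robot as it stands. The module is installed in compiled form; this text tells all that it offers.
- The arm moves only by the tool step_arm, never from a script. Its argument "increments" is a list of rows, each an object with "xyz": the shift along the tool's x, y, z in m, a list of three; "delta_rot": the turn, a rotation vector about the tool's x, y, z in degrees, a list of three. A call has 1 to 5 rows; each row shifts and turns the commanded pose from where the row before left it, along the tool's axes as they then stand; what a row does not reach is not made up. A row lasts 1/12 s, in which the tool goes at most 41.7 mm and 7.16 degrees, less where a joint would pass 70% of its speed; a pose out of reach is approached as far as the arm can. A call is refused whole if a number of a shift passes 0.0417 or a number of a turn 7.16, either way. A call with a gripper value outside its range is refused whole. "jaw" is the finger opening in m, from 0 to 0.0881, set as the call begins (left out, the last holds). The fingers move at their own pace and stop on an object; the grip force is fixed at half the most. Time passes only in rows, so rows that do not move let the fingers close. It gives the time, the measured TCP pose, the force and the opening at its end, in the units of the state.
- robot.sense(): the state, without advancing time (a new reading comes with each control period).
- robot.snapshot(name): name is "scene" or "top" or "wrist"; returns (picture, depth): 384x512x3 uint8, red, green, blue; 384x512 float32, m along the optical axis (not along the pixel's ray), 0 where there is no reading.
- robot.calibration(name): a dict with "camera_matrix" (3x3 intrinsics, pixels), "extrinsics" (4x4, takes a point from camera to world coordinates). Camera axes: x right, y up, looking along -z (the intrinsics and any distortion apply to the point x, -y, -z); pixel columns grow to the right and rows downward; lengths in m; the calibration is good to about 2 mm. The wrist camera is an equidistant fisheye: a pixel r from the principal point sees the ray r / f radians off the axis. A picture is of the moment at which its call begins: read the wrist's pose just before it. calibration takes no time and is no camera call; for the wrist camera it gives the pose at the moment of the call.
- robot.job_done(): hands the job in, once; it reports no verdict.
The state is a dict: "clock": time; "qpos": joint angles; "joint_vel": joint speeds; "tau": joint torques, N m; "tcp_pos": TCP position; "eef_rot": TCP orientation; "ft_force": force on the tool from outside, world axes, zero at the start; "wrist_torque": the same for the moment, N m; "grip_width": finger opening in m.
Only numpy, scipy, OpenCV 4.12 (cv2) and the standard library are available. Lean on these libraries where they do the work, as an engineer would, in place of code of your own. Each camera call takes 0.05 s, during which the arm holds its last target.

TASK

Take the steel spring clip by its two upright levers, slide it out through the open front end of its slotted wooden dock, and carry it to the card standing in the wooden card stand. Squeeze it wide open and hold it there straddling the middle of the card's top edge, in line with the card, upright, with the edge about 2 cm inside the mouth and touching neither jaw, so that I can slip a note in beside the card: finish still holding the clip open, do not let go. Be gentle with the card and leave the remotes, coaster and bottle opener alone.

Things in the scene. Friction and masses are not known exactly. Their poses are not given: they have to be found in the camera images.
- clip: Loose steel spring clip, 0.09 kg, upright in the dock: two levers up, jaws down. Origin: middle of its pivot axis. x along that axis, z up, y from jaw to jaw. End blocks at x = +-21 mm (6 x 40 x 12 mm) rest on the dock's lips, 6 mm below the origin. Even shut, the jaws' lips are too wide for the slot, so it cannot be lifted straight out.
- clip_levers (a point): Point midway between the levers' rolled ends, 46 mm above the clip's origin; axes as the clip. The ends are rods 8 mm thick, 30 mm long in x, at y = +-22 mm (52 mm over all). Squeezed together along y they open the jaws: 3 N to start, 8 N at the stop, where they measure 25 mm over all and lie 50 mm above the pivot.
- clip_mouth (a point): Point midway between the jaws' gripping beads, 40 mm below the clip's origin; axes as the clip. Jaws are 34 mm long in x; beads 2 mm apart when shut, about 25 mm when wide open. Below the beads lips flare out to y = +-16 mm, 51 mm below the origin (shut), or to +-30 mm, 45 mm below (wide open).
- jaw_left (a joint): Opening angle of the jaw on the clip's +y side: 0 shut, 0.28 rad at the stop (wide open). A spring shuts it.
- jaw_right (a joint): The same for the jaw on the -y side.
- dock: Fixed wooden block, 107 mm long in x (-50 mm, the open front, to +57 mm), 86 mm wide in y, 58 mm high. Origin at the underside below the slot's centre line; z up. The slot in its top, 26 mm wide, runs along x, shut at +x by a 7 mm wall. Lips beside it are 8 mm thick; the hollow below, 72 mm wide and open at the front, has room for gaping jaws.
- slot_exit (a point): Middle of the slot's open front end, on top of the dock; axes as the dock. The clip leaves towards -x here and is clear of the lips once its origin is 25 mm beyond this point. At the start its origin is 6 mm higher than this point and 45 to 68 mm behind it (+x).
- card_stand: Fixed wooden base, 50 mm (x) by 120 mm (y), 24 mm high, with an upright stiff card 3 mm thick (x) and 100 mm wide (y) standing in it; the card's top edge is 122 mm above the surface. Origin at the middle of the underside; z up.
- card_edge (a point): The middle of the card's top edge; axes as the card stand: y along the edge, x through the card, z up.
- remote_long: Black TV remote lying flat, 190 x 46 x 18 mm, origin at the middle of the underside. Bystander.
- remote_short: Black TV remote lying flat, 140 x 40 x 16 mm, origin at the middle of the underside. Bystander.
- coaster: Round white ceramic coaster, 96 mm across, 8 mm thick. Bystander.
- opener: Steel bottle opener lying flat, 120 mm long, 40 mm wide at its ring, 6 mm thick. Bystander.
Mind the look-alikes: they are no part of the job. Leave any red or turquoise look-alike of the dock alone. Several things have the shape of the clip; the one meant has the colours described above.

How it is judged:
On the way:
1. the clip is slid out of the open front end of the slot, its jaws passing below the lips (x of clip in the frame of dock between -0.15 and -0.06 m and y of clip in the frame of dock between -0.03 and 0.03 m and z of clip in the frame of dock between 0.045 and 0.1 m).
At the end, for the whole second after the job is handed in: Still squeezed by the gripper (over 2 N), both jaws open 0.17 rad or more, clip at rest, upright and in line with the card to 0.2 rad, centred on its edge to 20 mm along and 10 mm across, the edge 8 to 34 mm below the pivot, clip touching neither card nor stand (value of joint each of jaw_left, jaw_right above 0.17 rad and x of card_edge in the frame of clip between -0.02 and 0.02 m and y of card_edge in the frame of clip between -0.01 and 0.01 m and z of card_edge in the frame of clip between -0.034 and -0.008 m and angle between the x axis of clip and the y axis of card_edge, either way round below 0.2 rad and angle between clip's own z axis and vertical below 0.2 rad and contact force between clip and card_stand below 0.3 N and contact force between the fingers and clip above 2 N and linear speed of clip below 0.02 m/s); the arm keeps its last pose, push and grip.
It fails at once if the card or its stand is pushed with more than 8 N by the clip or the robot (contact force between any of clip, the arm, the fingers and card_stand above 8 N).
It fails at once if the long remote is moved by more than 20 mm (distance of remote_long from where it was at the start of the episode above 0.02 m).
It fails at once if the short remote is moved by more than 20 mm (distance of remote_short from where it was at the start of the episode above 0.02 m).
It fails at once if the coaster is moved by more than 20 mm (distance of coaster from where it was at the start of the episode above 0.02 m).
It fails at once if the bottle opener is moved by more than 20 mm (distance of opener from where it was at the start of the episode above 0.02 m).
It also fails if it takes over 40 s, if anything falls off the work surface, if the arm or the gripper's body presses on something with over 40 N, if the wrist force passes 120 N, or if a joint passes its speed limit or range.

## Working session

There is one attempt and no reset: what is moved stays moved. The work goes in short steps, Python scripts to look and compute and a tool call to move; the robot and the scene stay as the last step left them, time stands still between calls to the robot, and variables do not carry over. Pictures are saved under pics/ and viewed, and the job is handed in when it is done.

Besides the shell and the picture viewer there is one more tool, called after "Emit:" by a JSON object that holds its "op" and its "data", one argument or row to a line. step_arm: Moves the arm, as the interface text tells. Its arguments: {"type":"object","properties":{"increments":{"type":"array","items":{"type":"object","properties":{"xyz":{"type":"array","items":{"type":"number"}},"delta_rot":{"type":"array","items":{"type":"number"}}}}},"jaw":{"type":"number"}},"required":["increments"]}

```bash
ls; mkdir -p pics; python3 - <<'E'
from plant import robot
import cv2,numpy as np
print(robot.sense())
for n in ["scene","top","wrist"]:
    c=robot.calibration(n); print(n,{k:np.round(v,4).tolist() if not isinstance(v,str) else v for k,v in c.items()})
    p,d=robot.snapshot(n); cv2.imwrite(f"pics/{n}0.png",p[:,:,::-1]); np.savez(f"pics/{n}0.npz",p=p,d=d,E=c["extrinsics"],K=c["camera_matrix"])
print(robot.hold_point_z)
E
```

```text
pics
{'clock': 0.0, 'qpos': array([-1.36629547e+00,  1.81552399e-01,  1.60796689e+00, -3.95848300e-07,
        1.35380652e+00, -2.06281399e-01]), 'joint_vel': array([-7.16954593e-04,  3.64630513e-05,  9.21073388e-04,  2.47475250e-04,
       -1.01369762e-03, -2.58531028e-03]), 'tau': array([-2.19098452e-03, -4.33876491e+01, -3.41851366e+01,  7.03331223e-02,
        3.87673953e-02, -1.11733927e-04]), 'tcp_pos': array([ 0.22953019, -0.52663131,  0.23782363]), 'eef_rot': array([[ 9.16808755e-01,  3.99326410e-01, -3.52345125e-04],
       [ 3.99326408e-01, -9.16807253e-01,  1.69696275e-03],
       [ 3.54609480e-04, -1.69649102e-03, -9.99998498e-01]]), 'ft_force': array([-0.32195721, -0.36496732, -0.4029948 ]), 'wrist_torque': array([ 0.0154452 ,  0.04884756, -0.0164108 ]), 'grip_width': 0.08753537211483775}
scene {'camera_matrix': [[394.4422, 0.0, 255.652], [0.0, 394.4422, 197.6027], [0.0, 0.0, 1.0]], 'extrinsics': [[0.3149, -0.7628, 0.5648, 1.2243], [0.9491, 0.2499, -0.1916, -0.1338], [0.005, 0.5964, 0.8027, 0.9108], [0.0, 0.0, 0.0, 1.0]]}
top {'camera_matrix': [[447.8435, 0.0, 254.2966], [0.0, 447.8435, 186.7393], [0.0, 0.0, 1.0]], 'extrinsics': [[-0.0001, 0.9848, -0.1739, 0.4738], [-1.0, 0.001, 0.0064, 0.06], [0.0064, 0.1739, 0.9847, 1.106], [0.0, 0.0, 0.0, 1.0]]}
wrist {'camera_matrix': [[297.3186, 0.0, 254.866], [0.0, 297.3186, 194.0046], [0.0, 0.0, 1.0]], 'extrinsics': [[0.3979, 0.8813, 0.2547, 0.2945], [-0.9174, 0.3829, 0.1085, -0.4996], [-0.0019, -0.2769, 0.9609, 0.383], [0.0, 0.0, 0.0, 1.0]]}
0.0187
```

View pics/scene0.png

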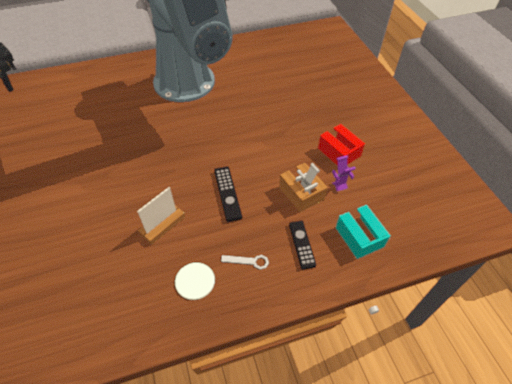

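View pics/top0.png

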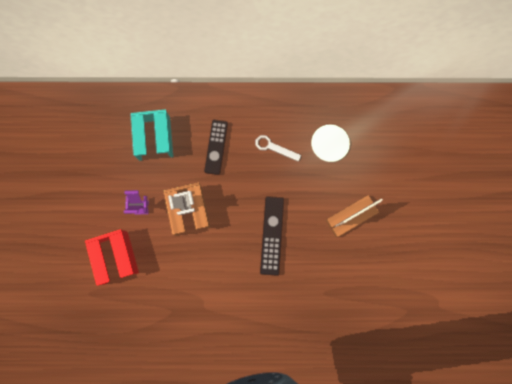

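View pics/wrist0.png

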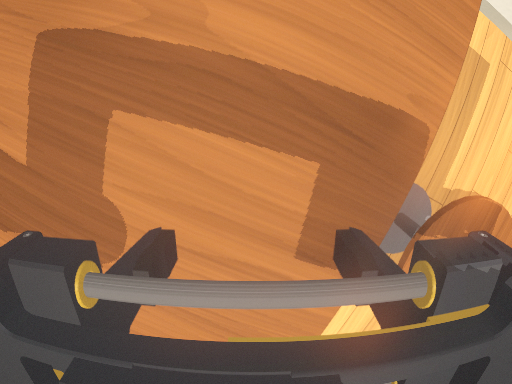

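The top view shows the wooden dock with the steel clip at about (185,207) and the card stand at (356,214). The purple clip at (136,203) and the red and turquoise docks are look-alikes. I'll zoom in next.

```bash
cat > h.py <<'E'
import numpy as np,cv2
def load(n):
    z=np.load(f"pics/{n}.npz"); return z["p"],z["d"],z["E"],z["K"]
def cloud(n):
    p,d,E,K=load(n); v,u=np.mgrid[0:384,0:512]
    x=(u-K[0,2])/K[0,0]*d; y=(v-K[1,2])/K[1,1]*d
    P=np.stack([x,-y,-d],-1)@E[:3,:3].T+E[:3,3]; P[d==0]=np.nan
    return p,P
def ray(n,u,v,z):
    p,d,E,K=load(n); r=np.array([(u-K[0,2])/K[0,0],-(v-K[1,2])/K[1,1],-1]); r=E[:3,:3]@r; o=E[:3,3]
    return o+r*(z-o[2])/r[2]
E
python3 - <<'E'
from h import *
a=load("top0")[0]; b=load("scene0")[0]
A=cv2.resize(a[175:245,110:220],None,fx=7,fy=7,interpolation=cv2.INTER_CUBIC)
B=cv2.resize(b[145:215,265:365],None,fx=7,fy=7,interpolation=cv2.INTER_CUBIC)
C=cv2.resize(a[185:245,315:395],None,fx=7,fy=7,interpolation=cv2.INTER_CUBIC)
for n,i in zip("ABC",(A,B,C)): cv2.imwrite(f"pics/z{n}.png",i[:,:,::-1])
_,P=cloud("top0")
for nm,(u0,u1,v0,v1) in dict(dock=(155,212,180,238),card=(320,390,190,240)).items():
    Q=P[v0:v1,u0:u1].reshape(-1,3); print(nm,np.nanmax(Q[:,2]),np.histogram(Q[:,2],bins=np.arange(-.01,.15,.01))[0])
    if nm=="dock":
        t=Q[abs(Q[:,2]-.058)<.004]; r=cv2.minAreaRect((t[:,:2]*1000).astype(np.float32)); print("dock top",len(t),r,cv2.boxPoints(r))
        l=Q[Q[:,2]>.095]; print("lev",len(l),np.median(l,0)); print(np.round(l[np.argsort(l[:,2])]*1000).astype(int)[::4].tolist())
    else:
        t=Q[(Q[:,2]>.112)]; print(len(t),t.mean(0)); print(np.round(t*1000).astype(int).tolist())
        t=Q[abs(Q[:,2]-.024)<.004]; r=cv2.minAreaRect((t[:,:2]*1000).astype(np.float32)); print("base top",len(t),r)
E
```

```text
dock 0.11760281867580435 [ 563 1194   34   29   22   30  737  360  104   42   53   32   96    0
    0]
dock top 944 ((609.1869506835938, 215.12808227539062), (107.486572265625, 85.96614074707031), 13.356502532958984) [[546.96783 244.53331]
 [566.82684 160.89243]
 [671.40607 185.72285]
 [651.54706 269.36374]]
lev 154 [0.61949062 0.23243904 0.11260451]
[[628, 234, 96], [605, 229, 97], [637, 207, 98], [612, 202, 98], [614, 231, 99], [619, 233, 99], [625, 236, 100], [632, 204, 101], [627, 238, 102], [620, 235, 103], [613, 235, 104], [609, 232, 105], [609, 234, 106], [622, 237, 108], [626, 194, 110], [619, 238, 112], [633, 196, 112], [610, 240, 112], [626, 240, 112], [630, 240, 113], [603, 240, 113], [614, 197, 113], [614, 235, 113], [605, 237, 113], [619, 242, 114], [630, 198, 114], [616, 240, 114], [635, 202, 114], [601, 239, 115], [623, 240, 115], [630, 195, 115], [623, 242, 115], [621, 242, 115], [623, 193, 115], [634, 195, 116], [612, 241, 116], [623, 244, 116], [627, 195, 117], [614, 192, 118]]
card 0.12884661336328596 [ 992 1461   34  901    4    5    4    4    3    4    4    5    
[... 643 characters left out ...]
 121], [593, -182, 123], [593, -184, 124], [591, -178, 123], [591, -180, 124], [588, -173, 126], [589, -176, 122], [589, -177, 124], [587, -169, 122], [587, -171, 121], [586, -172, 129], [585, -166, 116], [584, -166, 125], [584, -169, 123], [582, -162, 123], [582, -165, 121], [582, -166, 123], [580, -158, 120], [580, -160, 123], [580, -162, 123], [578, -153, 122], [578, -155, 123], [578, -158, 120], [576, -151, 120], [575, -153, 124], [575, -155, 125], [573, -147, 121], [573, -148, 123], [573, -151, 120], [572, -143, 118], [571, -144, 122], [571, -146, 124], [570, -143, 114]]
base top 870 ((594.9855346679688, -185.85479736328125), (49.920623779296875, 120.31474304199219), 29.953168869018555)
```

View pics/zA.png

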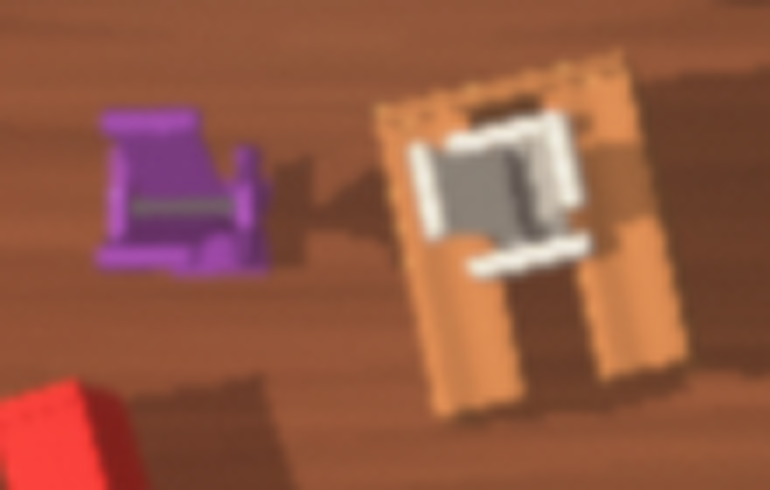

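View pics/zB.png

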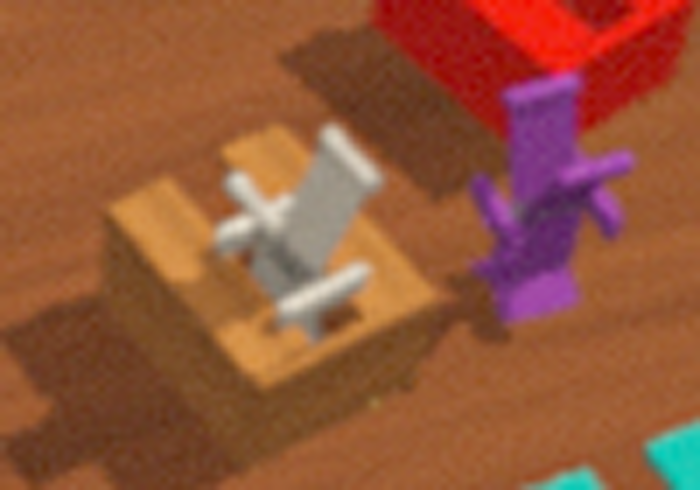

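View pics/zC.png

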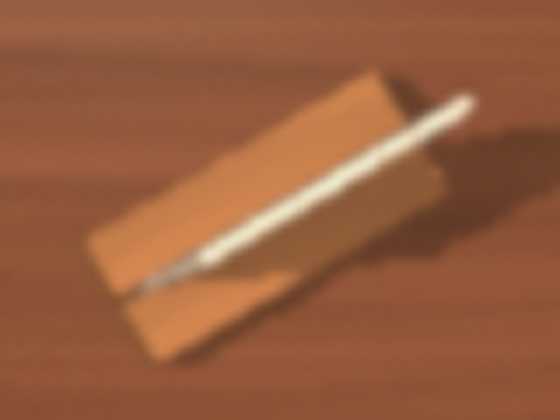

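The clip lies across the dock slot and the slot's open front faces the robot (image down). I'll refine the clip pose in the dock frame, then do the same for the card.

```bash
cat >> h.py <<'E'
DC=np.array([.6092,.2151]); a=np.radians(13.36); DX=np.array([np.cos(a),np.sin(a)]); DY=np.array([-DX[1],DX[0]]); DO=DC-.0035*DX
E
python3 - <<'E'
from h import *
for n,(u0,u1,v0,v1) in dict(top0=(155,212,180,238),scene0=(270,335,145,215)).items():
    p,P=cloud(n); Q=P[v0:v1,u0:u1].reshape(-1,3); c=p[v0:v1,u0:u1].reshape(-1,3).astype(int)
    grey=(c.max(1)-c.min(1)<50)
    L=np.c_[(Q[:,:2]-DO)@np.c_[DX,DY],Q[:,2]]*1000
    t=L[(abs(L[:,2]-58)<5)&~grey]; print(n,"dock top z",np.median(t[:,2]),"x",np.percentile(t[:,0],[1,99]),"y",np.percentile(t[:,1],[1,99]))
    for s in(1,-1):
        m=grey&(L[:,2]>107)&(L[:,1]*s>10)&(abs(L[:,1])<35)&(abs(L[:,0])<50); r=L[m]; print("rod",s,len(r),np.round(r.mean(0),1),np.percentile(r[:,0],[3,97]).round(1),np.percentile(r[:,1],[3,97]).round(1),np.percentile(r[:,2],[50,95]).round(1))
    m=grey&(L[:,2]>64)&(L[:,2]<76)&(abs(L[:,0])<45)&(abs(L[:,1])<25); 
    for lo,hi in((-45,8),(15,50)):
        b=L[m&(L[:,0]>lo)&(L[:,0]<hi)]; print("blk",len(b),b.mean(0).round(1) if len(b) else 0)
from plant import robot
p,P=cloud("top0"); Q=P[185:245,315:395].reshape(-1,3); t=Q[Q[:,2]>.117]
vx,vy,x0,y0=cv2.fitLine((t[:,:2]*1000).astype(np.float32),cv2.DIST_HUBER,0,.1,.01).ravel(); print("card",np.degrees(np.arctan2(vy,vx)),x0,y0)
s=(t[:,:2]*1000-[x0,y0])@[vx,vy]; print(s.min(),s.max()); print("mid",np.array([x0,y0])+(s.min()+s.max())/2*np.array([vx,vy]))
# purple
p,P=cloud("top0"); print("purple max z",np.nanmax(P[185:222,118:153,2]), np.nanmedian(P[185:222,118:153].reshape(-1,3),0))
p,P=cloud("scene0"); m=(p[...,0]>p[...,1].astype(int)+40)&(p[...,2]>p[...,1].astype(int)+60); Q=P[m]; print(len(Q),Q.min(0),Q.max(0))
E
```

```text
top0 dock top z 58.78691415424575 x [-49.67431864  56.03904616] y [-42.6042356   42.42293917]
rod 1 50 [ 14.2  22.1 114.1] [ 0.5 27.3] [18.4 26. ] [114.4 116.8]
rod -1 45 [ 14.5 -21.4 114.1] [ 1.2 28.1] [-24.9 -17.8] [114.2 116.6]
blk 68 [-3.7 -0.5 70.2]
blk 70 [29.7  2.  70.4]
scene0 dock top z 58.25000869840991 x [-56.64719515  56.31686561] y [-44.48365108 153.83529768]
rod 1 36 [ 14.7  20.2 112.1] [ 1.7 29.1] [16.9 24.9] [112.7 115.3]
rod -1 31 [ 16.  -23.9 113.2] [ 0.6 29.1] [-26.9 -20. ] [113.5 116.6]
blk 26 [-2.9 -6.2 69.8]
blk 56 [32.1 -1.3 69.5]
card -60.166267 594.0029 -184.30554
-47.23389709745001 50.60943437140319
mid [ 594.84256884 -185.76963522]
purple max z 0.10799259285711726 [0.62263792 0.33667678 0.00263565]
307 [nan nan nan] [nan nan nan]
```

Emit:
{"op": "step_arm", "data": {
  "increments": [
    {"xyz":[0.031,-0.025,0]},
    {"xyz":[0.031,-0.025,0]},
    {"xyz":[0.031,-0.025,0]},
    {"xyz":[0.031,-0.025,0]},
    {"xyz":[0.031,-0.025,0]}
  ],
  "jaw": 0.088
}}

```text
validation failed for argument at $.in...
```

Emit:
{"op": "step_arm", "data": {
  "increments": [
    {"xyz":[0.031,-0.025,0]},
    {"xyz":[0.031,-0.025,0]},
    {"xyz":[0.031,-0.025,0]},
    {"xyz":[0.031,-0.025,0]},
    {"xyz":[0.031,-0.025,0]}
  ]
}}

```text
validation failed for argument at $.in...
```

Emit:
{"op": "step_arm", "data": {
  "increments": [
    {"xyz":[0.031,-0.025,0]},
    {"xyz":[0.031,-0.025,0]},
    {"xyz":[0.031,-0.025,0]},
    {"xyz":[0.031,-0.025,0]},
    {"xyz":[0.031,-0.025,0]}
  ]
}}

```text
validation failed for argument at $.in...
```

Emit:
{"op": "step_arm", "data": {
  "increments": [
    {"xyz":[0.031,-0.025,0]},
    {"xyz":[0.031,-0.025,0]},
    {"xyz":[0.031,-0.025,0]},
    {"xyz":[0,0,0],"delta_rot":[0,0,5.1]},
    {"xyz":[0,0,0],"delta_rot":[0,0,5.1]}
  ]
}}

```text
validation failed for argument at $.in...
```

Each row probably needs `delta_rot` too.

Emit:
{"op": "step_arm", "data": {
  "increments": [
    {"xyz":[0.031,-0.025,0],"delta_rot":[0,0,0]},
    {"xyz":[0.031,-0.025,0],"delta_rot":[0,0,0]},
    {"xyz":[0.031,-0.025,0],"delta_rot":[0,0,0]},
    {"xyz":[0.031,-0.025,0],"delta_rot":[0,0,0]},
    {"xyz":[0.031,-0.025,0],"delta_rot":[0,0,0]}
  ],
  "jaw": 0.088
}}

```text
clock: 0.57
tcp_pos: [0.3221, -0.3489, 0.2384]
eef_rot: [[0.917, 0.399, -0.0], [0.399, -0.917, 0.0], [0.0, -0.0, -1.0]]
ft_force: [0.8, -1.1, 0.3]
grip_width: 0.0875
```

Emit:
{"op": "step_arm", "data": {
  "increments": [
    {"xyz":[0.031,-0.025,0],"delta_rot":[0,0,0]},
    {"xyz":[0.031,-0.025,0],"delta_rot":[0,0,0]},
    {"xyz":[0.031,-0.025,0],"delta_rot":[0,0,0]},
    {"xyz":[0.031,-0.025,0],"delta_rot":[0,0,0]},
    {"xyz":[0.031,-0.025,0],"delta_rot":[0,0,0]}
  ]
}}

```text
clock: 0.98
tcp_pos: [0.4144, -0.1722, 0.2387]
eef_rot: [[0.917, 0.399, 0.0], [0.399, -0.917, -0.0], [0.0, 0.0, -1.0]]
ft_force: [1.2, -1.3, -0.3]
grip_width: 0.0883
```

Emit:
{"op": "step_arm", "data": {
  "increments": [
    {"xyz":[0.031,-0.025,0],"delta_rot":[0,0,0]},
    {"xyz":[0.031,-0.025,0],"delta_rot":[0,0,0]},
    {"xyz":[0.031,-0.025,0],"delta_rot":[0,0,0]},
    {"xyz":[0.031,-0.025,0],"delta_rot":[0,0,0]},
    {"xyz":[0.031,-0.025,0],"delta_rot":[0,0,0]}
  ]
}}

```text
clock: 1.4
tcp_pos: [0.5066, 0.0044, 0.2387]
eef_rot: [[0.917, 0.4, 0.0], [0.4, -0.917, -0.0], [-0.0, 0.0, -1.0]]
ft_force: [1.4, -0.7, -0.1]
grip_width: 0.088
```

Emit:
{"op": "step_arm", "data": {
  "increments": [
    {"xyz":[0.031,-0.025,0],"delta_rot":[0,0,0]},
    {"xyz":[0.031,-0.025,0],"delta_rot":[0,0,0]},
    {"xyz":[0.031,-0.025,0],"delta_rot":[0,0,0]},
    {"xyz":[0,0,0],"delta_rot":[0,0,5.1]},
    {"xyz":[0,0,0],"delta_rot":[0,0,5.1]}
  ]
}}

```text
clock: 1.82
tcp_pos: [0.5617, 0.1107, 0.2379]
eef_rot: [[0.973, 0.231, -0.001], [0.231, -0.973, 0.0], [-0.001, -0.0, -1.0]]
ft_force: [-0.2, -0.1, -0.3]
grip_width: 0.0877
```

Emit:
{"op": "step_arm", "data": {
  "increments": [
    {"xyz":[0,0,0],"delta_rot":[0,0,0]}
  ]
}}

```text
clock: 1.9
tcp_pos: [0.5613, 0.1092, 0.238]
eef_rot: [[0.973, 0.229, -0.001], [0.229, -0.973, -0.0], [-0.001, -0.0, -1.0]]
ft_force: [-0.4, 0.1, -1.1]
grip_width: 0.0878
```

Emit:
{"op": "step_arm", "data": {
  "increments": [
    {"xyz":[0.0273,-0.0307,0],"delta_rot":[0,0,0]},
    {"xyz":[0.0273,-0.0307,0],"delta_rot":[0,0,0]},
    {"xyz":[0.0273,-0.0307,0],"delta_rot":[0,0,0]},
    {"xyz":[0,0,0.03],"delta_rot":[0,0,0]},
    {"xyz":[0,0,0],"delta_rot":[0,0,0]}
  ]
}}

```text
clock: 2.32
tcp_pos: [0.6178, 0.2176, 0.2035]
eef_rot: [[0.972, 0.235, -0.007], [0.235, -0.972, -0.001], [-0.007, -0.001, -1.0]]
ft_force: [0.2, -0.3, -2.3]
grip_width: 0.0879
```

```bash
cat > snap.py <<'E'
import sys
from plant import robot
import cv2,numpy as np
tag=sys.argv[1]
print(robot.sense()["tcp_pos"])
for n in sys.argv[2:]:
    c=robot.calibration(n); p,d=robot.snapshot(n); cv2.imwrite(f"pics/{n}{tag}.png",p[:,:,::-1]); np.savez(f"pics/{n}{tag}.npz",p=p,d=d,E=c["extrinsics"],K=c["camera_matrix"])
E
python3 snap.py 1 wrist scene
```

```text
[0.61781282 0.21759136 0.20349867]
```

View pics/wrist1.png

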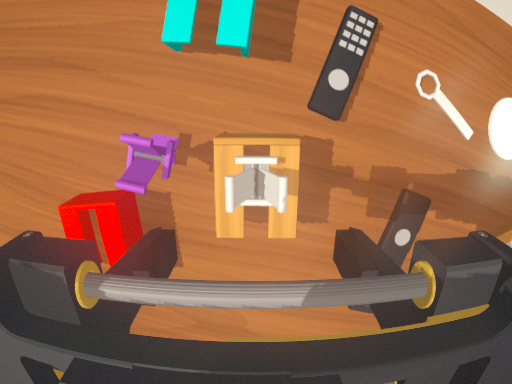

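The wrist view shows the steel clip centred between the fingers at about (257,185), with the slot running straight. I'll descend.

Emit:
{"op": "step_arm", "data": {
  "increments": [
    {"xyz":[0.002,0,0.03],"delta_rot":[0,0,0]},
    {"xyz":[0,0,0.03],"delta_rot":[0,0,0]},
    {"xyz":[0,0,0.03],"delta_rot":[0,0,0]},
    {"xyz":[0,0,0.02],"delta_rot":[0,0,0]},
    {"xyz":[0,0,0],"delta_rot":[0,0,0]}
  ]
}}

```text
clock: 2.83
tcp_pos: [0.6188, 0.215, 0.0949]
eef_rot: [[0.973, 0.23, -0.008], [0.23, -0.973, -0.001], [-0.008, -0.0, -1.0]]
ft_force: [-0.8, -0.4, -0.1]
grip_width: 0.0883
```

Emit:
{"op": "step_arm", "data": {
  "increments": [
    {"xyz":[0,0,0],"delta_rot":[0,0,0]},
    {"xyz":[0,0,0],"delta_rot":[0,0,0]}
  ]
}}

```text
clock: 3.0
tcp_pos: [0.6234, 0.2166, 0.1014]
eef_rot: [[0.973, 0.23, 0.003], [0.23, -0.973, 0.0], [0.003, 0.0, -1.0]]
ft_force: [0.5, 0.3, -0.5]
grip_width: 0.0882
```

```bash
python3 snap.py 2 wrist scene; python3 -c "
from h import *
b=load('scene2')[0]
cv2.imwrite('pics/zD.png',cv2.resize(b[100:220,255:375],None,fx=5,fy=5,interpolation=cv2.INTER_CUBIC)[:,:,::-1])"
```

```text
[0.62337713 0.21655744 0.10142188]
```

View pics/wrist2.png

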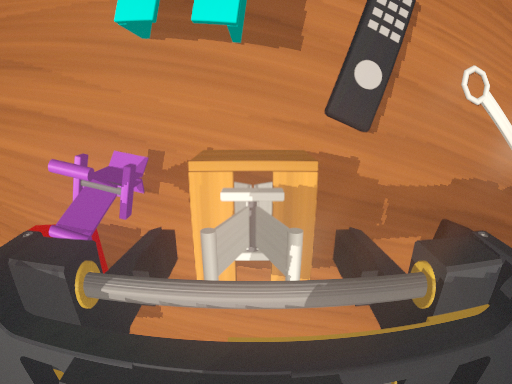

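View pics/zD.png

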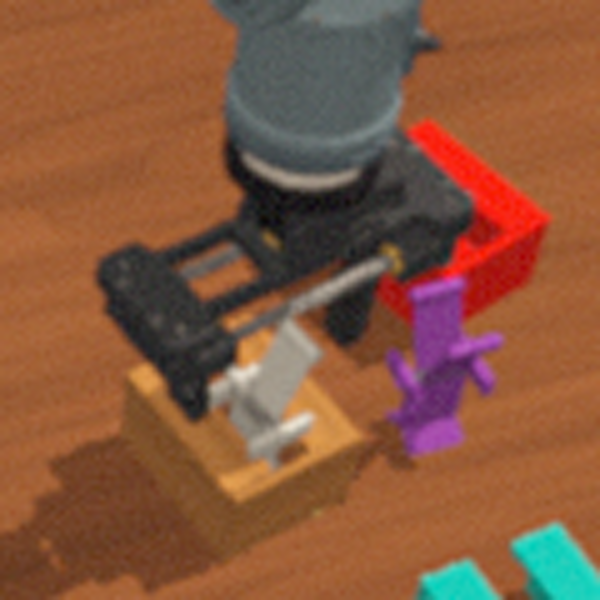

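Emit:
{"op": "step_arm", "data": {
  "increments": [
    {"xyz":[0,0,0],"delta_rot":[0,0,0]},
    {"xyz":[0,0,0],"delta_rot":[0,0,0]},
    {"xyz":[0,0,0],"delta_rot":[0,0,0]}
  ]
}}

```text
clock: 3.35
tcp_pos: [0.6223, 0.2173, 0.0997]
eef_rot: [[0.973, 0.231, 0.001], [0.231, -0.973, 0.0], [0.001, 0.0, -1.0]]
ft_force: [-1.4, -1.4, -0.7]
grip_width: 0.0882
```

Emit:
{"op": "step_arm", "data": {
  "increments": [
    {"xyz":[-0.0022,0,0.0052],"delta_rot":[0,0,0]},
    {"xyz":[0,0,0],"delta_rot":[0,0,0]},
    {"xyz":[0,0,0],"delta_rot":[0,0,0]},
    {"xyz":[0,0,0],"delta_rot":[0,0,0]}
  ]
}}

```text
clock: 3.68
tcp_pos: [0.6195, 0.2167, 0.0932]
eef_rot: [[0.973, 0.231, -0.001], [0.231, -0.973, -0.0], [-0.001, -0.0, -1.0]]
ft_force: [-0.8, -0.5, 0.2]
grip_width: 0.0883
```

Emit:
{"op": "step_arm", "data": {
  "increments": [
    {"xyz":[0,0,0],"delta_rot":[0,0,0]},
    {"xyz":[0,0,0],"delta_rot":[0,0,0]},
    {"xyz":[0,0,0],"delta_rot":[0,0,0]},
    {"xyz":[0,0,0],"delta_rot":[0,0,0]}
  ],
  "jaw": 0.05
}}

```text
clock: 4.02
tcp_pos: [0.6198, 0.2167, 0.0936]
eef_rot: [[0.973, 0.231, 0.0], [0.231, -0.973, -0.0], [0.0, 0.0, -1.0]]
ft_force: [-0.0, 0.3, -1.4]
grip_width: 0.0634
```

Emit:
{"op": "step_arm", "data": {
  "increments": [
    {"xyz":[0,0,0],"delta_rot":[0,0,0]},
    {"xyz":[0,0,0],"delta_rot":[0,0,0]},
    {"xyz":[0,0,0],"delta_rot":[0,0,0]},
    {"xyz":[0,0,0],"delta_rot":[0,0,0]},
    {"xyz":[0,0,0],"delta_rot":[0,0,0]}
  ],
  "jaw": 0.024
}}

```text
clock: 4.43
tcp_pos: [0.6209, 0.2168, 0.0959]
eef_rot: [[0.973, 0.231, 0.003], [0.231, -0.973, 0.0], [0.003, 0.0, -1.0]]
ft_force: [-2.2, -1.0, 10.6]
grip_width: 0.03
```

Emit:
{"op": "step_arm", "data": {
  "increments": [
    {"xyz":[0,0,0],"delta_rot":[0,0,0]},
    {"xyz":[0,0,0],"delta_rot":[0,0,0]},
    {"xyz":[0,0,0],"delta_rot":[0,0,0]},
    {"xyz":[0,0,0],"delta_rot":[0,0,0]},
    {"xyz":[0,0,0],"delta_rot":[0,0,0]}
  ],
  "jaw": 0.01
}}

```text
clock: 4.85
tcp_pos: [0.621, 0.2176, 0.0962]
eef_rot: [[0.973, 0.231, 0.003], [0.231, -0.973, 0.001], [0.004, -0.001, -1.0]]
ft_force: [-2.6, 1.0, 10.9]
grip_width: 0.0221
```

```bash
python3 snap.py 3 wrist scene; python3 -c "
from h import *
b=load('scene3')[0]
cv2.imwrite('pics/zE.png',cv2.resize(b[100:220,255:375],None,fx=5,fy=5,interpolation=cv2.INTER_CUBIC)[:,:,::-1])"
```

```text
[0.62101342 0.21757103 0.09621451]
```

View pics/wrist3.png

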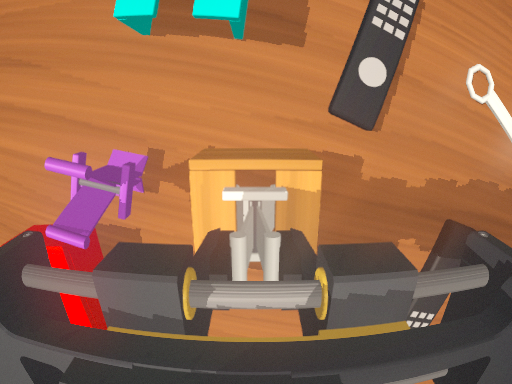

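View pics/zE.png

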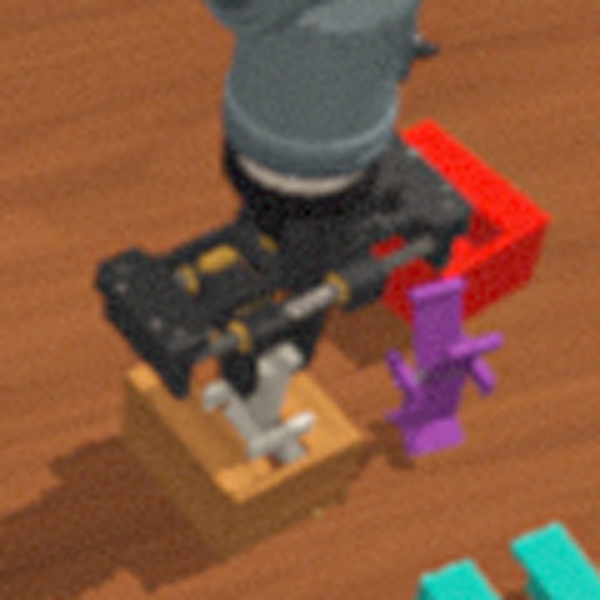

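Squeezed to the stop, with the gripper reading 22 mm. The rods' rise is pressing the clip into the dock (about 11 N), so I'll relieve that with a small lift before sliding.

Emit:
{"op": "step_arm", "data": {
  "increments": [
    {"xyz":[0,0,-0.0035],"delta_rot":[0,0,0]},
    {"xyz":[0,0,0],"delta_rot":[0,0,0]},
    {"xyz":[0,0,0],"delta_rot":[0,0,0]}
  ]
}}

```text
clock: 5.2
tcp_pos: [0.6197, 0.2166, 0.0969]
eef_rot: [[0.973, 0.231, -0.0], [0.231, -0.973, -0.0], [-0.0, 0.0, -1.0]]
ft_force: [0.3, -0.1, 0.0]
grip_width: 0.022
```

Emit:
{"op": "step_arm", "data": {
  "increments": [
    {"xyz":[0,0,-0.0015],"delta_rot":[0,0,0]},
    {"xyz":[-0.01,0,0],"delta_rot":[0,0,0]},
    {"xyz":[-0.02,0,0],"delta_rot":[0,0,0]},
    {"xyz":[-0.02,0,0],"delta_rot":[0,0,0]}
  ]
}}

```text
clock: 5.53
tcp_pos: [0.5706, 0.2048, 0.0979]
eef_rot: [[0.973, 0.23, -0.001], [0.23, -0.973, -0.0], [-0.001, -0.0, -1.0]]
ft_force: [0.2, 0.5, -1.3]
grip_width: 0.0223
```

Emit:
{"op": "step_arm", "data": {
  "increments": [
    {"xyz":[-0.02,0,0],"delta_rot":[0,0,0]},
    {"xyz":[-0.02,0,0],"delta_rot":[0,0,0]},
    {"xyz":[-0.02,0,0],"delta_rot":[0,0,0]},
    {"xyz":[-0.01,0,0],"delta_rot":[0,0,0]},
    {"xyz":[0,0,0],"delta_rot":[0,0,0]}
  ]
}}

```text
clock: 5.95
tcp_pos: [0.5005, 0.1887, 0.0978]
eef_rot: [[0.973, 0.231, -0.003], [0.231, -0.973, -0.0], [-0.003, -0.0, -1.0]]
ft_force: [0.5, -0.2, -0.4]
grip_width: 0.022
```

Emit:
{"op": "step_arm", "data": {
  "increments": [
    {"xyz":[0,0,0],"delta_rot":[0,0,0]},
    {"xyz":[0,0,0],"delta_rot":[0,0,0]}
  ]
}}

```text
clock: 6.12
tcp_pos: [0.504, 0.1891, 0.0988]
eef_rot: [[0.973, 0.23, 0.001], [0.23, -0.973, 0.0], [0.001, 0.0, -1.0]]
ft_force: [0.7, -0.6, -0.6]
grip_width: 0.022
```

```bash
python3 snap.py 4 wrist scene; python3 -c "
from h import *
b=load('scene4')[0]
cv2.imwrite('pics/zF.png',cv2.resize(b[80:220,235:375],None,fx=4,fy=4,interpolation=cv2.INTER_CUBIC)[:,:,::-1])
print(([.6210,.2176]-DO)@DX)"
```

```text
[0.50398237 0.18906149 0.0987583 ]
0.015558333497486131
```

View pics/wrist4.png

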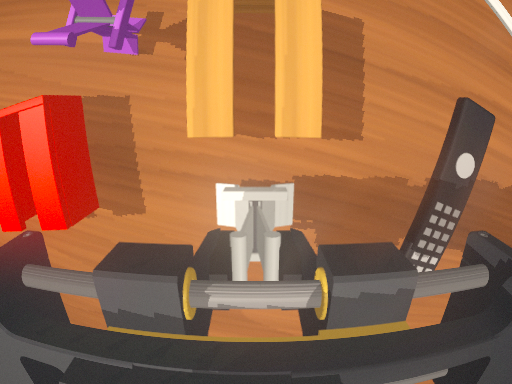

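View pics/zF.png

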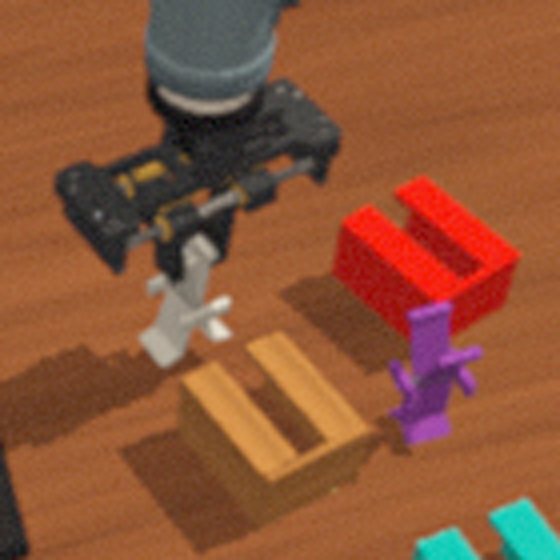

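The clip is free of the dock: dock x is about -0.105 and it looks upright in the scene view. Next I'll lift and carry it.

Emit:
{"op": "step_arm", "data": {
  "increments": [
    {"xyz":[0,0,-0.02],"delta_rot":[0,0,0]},
    {"xyz":[0,0,-0.035],"delta_rot":[0,0,0]},
    {"xyz":[0,0,-0.035],"delta_rot":[0,0,0]},
    {"xyz":[0,0,-0.035],"delta_rot":[0,0,0]},
    {"xyz":[0,0,-0.025],"delta_rot":[0,0,0]}
  ]
}}

```text
clock: 6.63
tcp_pos: [0.5045, 0.1892, 0.252]
eef_rot: [[0.973, 0.231, 0.004], [0.231, -0.973, 0.0], [0.004, 0.0, -1.0]]
ft_force: [1.4, 0.6, 0.2]
grip_width: 0.022
```

Emit:
{"op": "step_arm", "data": {
  "increments": [
    {"xyz":[0,0.02,0],"delta_rot":[0,0,0]},
    {"xyz":[0,0.035,0],"delta_rot":[0,0,0]},
    {"xyz":[0,0.035,0],"delta_rot":[0,0,0]},
    {"xyz":[0,0.035,0],"delta_rot":[0,0,0]},
    {"xyz":[0,0.035,0],"delta_rot":[0,0,0]}
  ]
}}

```text
clock: 7.05
tcp_pos: [0.5407, 0.0318, 0.2488]
eef_rot: [[0.973, 0.231, 0.001], [0.231, -0.973, -0.0], [0.001, 0.0, -1.0]]
ft_force: [0.2, 0.5, -0.6]
grip_width: 0.0223
```

Emit:
{"op": "step_arm", "data": {
  "increments": [
    {"xyz":[0,0.035,0],"delta_rot":[0,0,0]},
    {"xyz":[0,0.035,0],"delta_rot":[0,0,0]},
    {"xyz":[0,0.035,0],"delta_rot":[0,0,0]},
    {"xyz":[0,0.03,0],"delta_rot":[0,0,0]},
    {"xyz":[0,0.01,0],"delta_rot":[0,0,0]}
  ]
}}

```text
clock: 7.47
tcp_pos: [0.5744, -0.1122, 0.2484]
eef_rot: [[0.974, 0.227, 0.0], [0.227, -0.974, -0.001], [0.0, 0.002, -1.0]]
ft_force: [0.4, 0.5, -1.7]
grip_width: 0.022
```

Emit:
{"op": "step_arm", "data": {
  "increments": [
    {"xyz":[0,0,0],"delta_rot":[0,0,6.5]},
    {"xyz":[0,0,0],"delta_rot":[0,0,6.5]},
    {"xyz":[0,0,0],"delta_rot":[0,0,6.5]},
    {"xyz":[0,0,0],"delta_rot":[0,0,6.5]},
    {"xyz":[0,0,0],"delta_rot":[0,0,6.5]}
  ]
}}

```text
clock: 7.88
tcp_pos: [0.5736, -0.1072, 0.2483]
eef_rot: [[0.943, -0.333, -0.0], [-0.333, -0.943, 0.0], [-0.0, -0.0, -1.0]]
ft_force: [0.4, -0.7, 0.3]
grip_width: 0.0223
```

Emit:
{"op": "step_arm", "data": {
  "increments": [
    {"xyz":[0,0,0],"delta_rot":[0,0,6.5]},
    {"xyz":[0,0,0],"delta_rot":[0,0,6.5]},
    {"xyz":[0,0,0],"delta_rot":[0,0,6.5]},
    {"xyz":[0,0,0],"delta_rot":[0,0,6.5]},
    {"xyz":[0,0,0],"delta_rot":[0,0,6.5]}
  ]
}}

```text
clock: 8.3
tcp_pos: [0.5737, -0.1071, 0.2484]
eef_rot: [[0.616, -0.788, -0.0], [-0.788, -0.616, 0.0], [-0.0, -0.0, -1.0]]
ft_force: [-0.5, 0.3, -1.5]
grip_width: 0.0221
```

Emit:
{"op": "step_arm", "data": {
  "increments": [
    {"xyz":[0,0,0],"delta_rot":[0,0,4.5]},
    {"xyz":[0,0,0],"delta_rot":[0,0,4]},
    {"xyz":[0,0,0],"delta_rot":[0,0,0]},
    {"xyz":[0,0,0],"delta_rot":[0,0,0]},
    {"xyz":[0,0,0],"delta_rot":[0,0,0]}
  ]
}}

```text
clock: 8.72
tcp_pos: [0.5735, -0.1075, 0.2484]
eef_rot: [[0.5, -0.866, -0.0], [-0.866, -0.5, 0.0], [-0.0, -0.0, -1.0]]
ft_force: [-0.1, -0.2, -0.5]
grip_width: 0.0219
```

```bash
python3 snap.py 5 wrist scene top; python3 -c "
from h import *
b=load('scene5')[0]
cv2.imwrite('pics/zG.png',cv2.resize(b[110:260,90:240],None,fx=4,fy=4,interpolation=cv2.INTER_CUBIC)[:,:,::-1])"
```

```text
[ 0.57350725 -0.10745638  0.2484453 ]
```

View pics/wrist5.png

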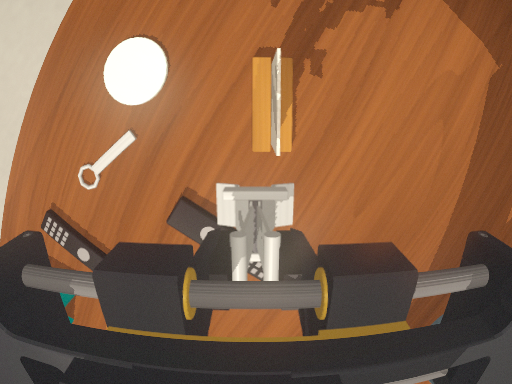

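View pics/zG.png

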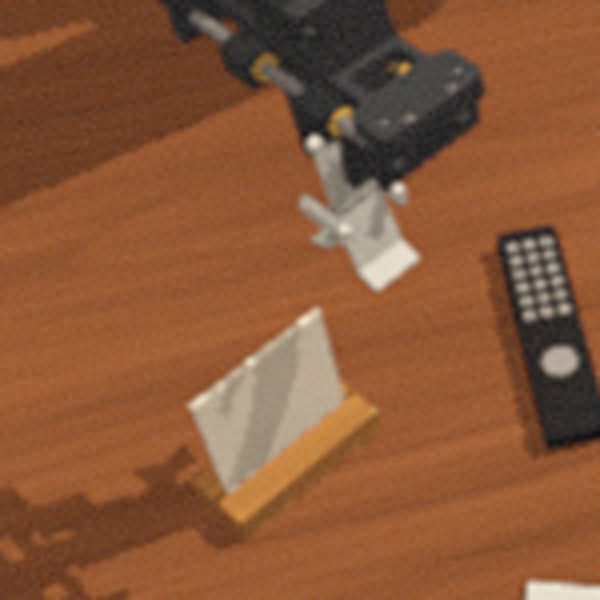

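The clip is aligned in yaw and hangs well above the card. I'll shift it over the card's middle and check again before lowering.

Emit:
{"op": "step_arm", "data": {
  "increments": [
    {"xyz":[0.025,0.007,0],"delta_rot":[0,0,0]},
    {"xyz":[0.025,0.007,0],"delta_rot":[0,0,0]},
    {"xyz":[0.0285,0.0067,0],"delta_rot":[0,0,0]},
    {"xyz":[0,0,0],"delta_rot":[0,0,0]},
    {"xyz":[0,0,0],"delta_rot":[0,0,0]}
  ]
}}

```text
clock: 9.28
tcp_pos: [0.5944, -0.1874, 0.2481]
eef_rot: [[0.496, -0.868, -0.0], [-0.868, -0.496, 0.0], [-0.0, 0.0, -1.0]]
ft_force: [-1.2, -0.2, -0.9]
grip_width: 0.0222
```

Emit:
{"op": "step_arm", "data": {
  "increments": [
    {"xyz":[0,0,0],"delta_rot":[0,0,0]},
    {"xyz":[0,0,0],"delta_rot":[0,0,0]},
    {"xyz":[0,0,0],"delta_rot":[0,0,0]}
  ]
}}

```text
clock: 9.53
tcp_pos: [0.5944, -0.1851, 0.2486]
eef_rot: [[0.499, -0.867, 0.0], [-0.867, -0.499, 0.0], [-0.0, -0.0, -1.0]]
ft_force: [0.5, -1.5, -0.1]
grip_width: 0.0219
```

```bash
python3 snap.py 6 wrist scene; python3 -c "
from h import *
b=load('scene6')[0]
cv2.imwrite('pics/zH.png',cv2.resize(b[110:260,90:240],None,fx=4,fy=4,interpolation=cv2.INTER_CUBIC)[:,:,::-1])
p,P=cloud('scene6'); c=p.astype(int); m=(c.max(2)-c.min(2)<45)&(c.min(2)>90)
m[:110]=0;m[260:]=0;m[:,:90]=0;m[:,225:]=0
X=np.array([.5,-.866]);Y=np.array([-.866,-.5])
t=(P[m][:,:2]-[.5948,-.1858]); L=np.c_[t@X,t@Y,P[m][:,2]]*1000; v=np.argwhere(m)
for z0 in range(100,280,5):
    s=L[(L[:,2]>=z0)&(L[:,2]<z0+5)&(abs(L[:,0])<60)&(abs(L[:,1])<45)]
    if len(s): print(z0,len(s),'x',np.percentile(s[:,0],[2,50,98]).round(),'y',np.percentile(s[:,1],[2,50,98]).round())
"
```

```text
[ 0.59437121 -0.18508818  0.24861515]
100 48 x [-46.   1.  47.] y [-3.  0.  2.]
105 42 x [-41.   3.  49.] y [-2.  0.  2.]
110 48 x [-45.   1.  50.] y [-2.  0.  2.]
115 48 x [-44.  10.  47.] y [-2. -0.  2.]
120 29 x [-32.   4.  46.] y [-2.  0.  3.]
170 36 x [-17.  -0.  14.] y [-29. -26.  25.]
175 76 x [-18.  -1.  15.] y [-30. -19.  23.]
180 25 x [-18.  -1.  14.] y [-16. -13.   1.]
185 29 x [-18.  -2.  14.] y [-14. -12.  -9.]
190 21 x [-17.  -1.  11.] y [-13. -10.  -7.]
195 27 x [-18.  -5.  13.] y [-12. -10.  -6.]
200 24 x [-17.  -3.  10.] y [-10.  -8.  -6.]
205 21 x [-18.  -1.  11.] y [-8. -6. -4.]
210 35 x [-20.  -3.  22.] y [-19.  -6.  -0.]
215 39 x [-23.   8.  22.] y [-20.  -4.  15.]
220 62 x [-24.  18.  23.] y [-19.  -3.  17.]
225 9 x [ 0.  6. 12.] y [-4. -3.  4.]
230 10 x [ 4.  8. 12.] y [-5. -3.  2.]
235 5 x [10. 10. 12.] y [-5. -3.  5.]
240 7 x [ 7.  9. 13.] y [-7. -4.  4.]
245 9 x [ 7. 11. 13.] y [-6. -4.  6.]
250 5 x [ 9. 11. 13.] y [-7. -5.  6.]
255 10 x [ 3.  9. 13.] y [-7. -5.  7.]
260 11 x [ 2.  8. 13.] y [-3.  6.  7.]
265 7 x [ 5. 12. 14.] y [-11.  -9.  -3.]
270 7 x [ 9. 11. 14.] y [-13.  -9.  -6.]
```

View pics/wrist6.png

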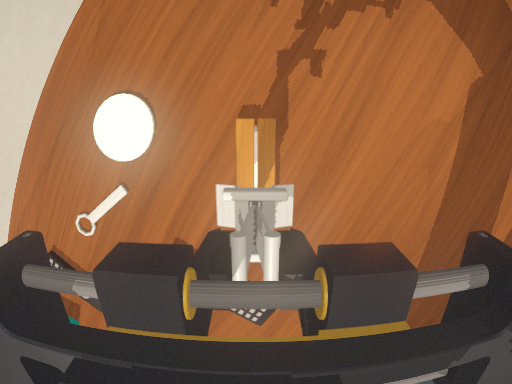

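View pics/zH.png

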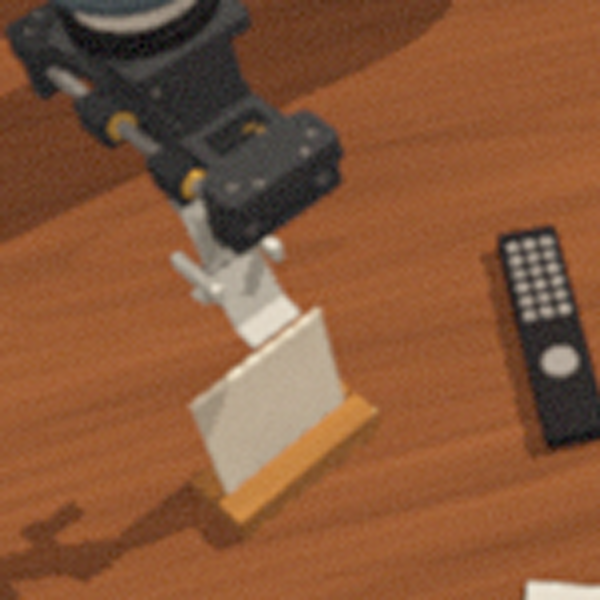

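Measured in the card frame, the clip is within about 1–2 mm of the card's middle. Its pivot is at z≈0.216 and it hangs upright. I'll lower by about 74 mm.

Emit:
{"op": "step_arm", "data": {
  "increments": [
    {"xyz":[0.0015,0.0005,0.015],"delta_rot":[0,0,0]},
    {"xyz":[0,0,0.015],"delta_rot":[0,0,0]},
    {"xyz":[0,0,0.015],"delta_rot":[0,0,0]},
    {"xyz":[0,0,0],"delta_rot":[0,0,0]},
    {"xyz":[0,0,0],"delta_rot":[0,0,0]}
  ]
}}

```text
clock: 10.05
tcp_pos: [0.5943, -0.187, 0.2029]
eef_rot: [[0.498, -0.867, -0.002], [-0.867, -0.498, 0.001], [-0.002, 0.001, -1.0]]
ft_force: [-0.3, 0.5, -0.0]
grip_width: 0.0223
```

Emit:
{"op": "step_arm", "data": {
  "increments": [
    {"xyz":[0,0,0.01],"delta_rot":[0,0,0]},
    {"xyz":[0,0,0.01],"delta_rot":[0,0,0]},
    {"xyz":[0,0,0.009],"delta_rot":[0,0,0]},
    {"xyz":[0,0,0],"delta_rot":[0,0,0]},
    {"xyz":[0,0,0],"delta_rot":[0,0,0]}
  ]
}}

```text
clock: 10.47
tcp_pos: [0.5942, -0.1874, 0.1735]
eef_rot: [[0.497, -0.867, -0.002], [-0.867, -0.497, 0.001], [-0.002, 0.001, -1.0]]
ft_force: [-0.5, 0.5, -1.1]
grip_width: 0.022
```

Emit:
{"op": "step_arm", "data": {
  "increments": [
    {"xyz":[0,0,0],"delta_rot":[0,0,0]},
    {"xyz":[0,0,0],"delta_rot":[0,0,0]},
    {"xyz":[0,0,0],"delta_rot":[0,0,0]},
    {"xyz":[0,0,0],"delta_rot":[0,0,0]},
    {"xyz":[0,0,0],"delta_rot":[0,0,0]}
  ]
}}

```text
clock: 10.88
tcp_pos: [0.5949, -0.1878, 0.1748]
eef_rot: [[0.498, -0.867, 0.0], [-0.867, -0.498, -0.0], [0.0, -0.0, -1.0]]
ft_force: [-0.2, -0.7, 0.1]
grip_width: 0.022
```

```bash
python3 snap.py 7 wrist scene; python3 -c "
from h import *
b=load('scene7')[0]
cv2.imwrite('pics/zI.png',cv2.resize(b[110:260,90:240],None,fx=4,fy=4,interpolation=cv2.INTER_CUBIC)[:,:,::-1])
p,P=cloud('scene7'); c=p.astype(int); m=(c.max(2)-c.min(2)<45)&(c.min(2)>90)
m[:110]=0;m[260:]=0;m[:,:90]=0;m[:,225:]=0
X=np.array([.5,-.866]);Y=np.array([-.866,-.5])
t=(P[m][:,:2]-[.5948,-.1858]); L=np.c_[t@X,t@Y,P[m][:,2]]*1000
for z0 in range(90,200,5):
    s=L[(L[:,2]>=z0)&(L[:,2]<z0+5)&(abs(L[:,0])<60)&(abs(L[:,1])<45)]
    if len(s): print(z0,len(s),'x',np.percentile(s[:,0],[2,50,98]).round(),'y',np.percentile(s[:,1],[2,50,98]).round())
"
```

```text
[ 0.59491237 -0.18779519  0.17482901]
90 23 x [-46.  19.  45.] y [-2. -0.  1.]
95 51 x [-45.   9.  48.] y [-28.  -1.   1.]
100 94 x [-41.   4.  47.] y [-28. -17.  25.]
105 57 x [-42.   5.  46.] y [-20. -10.  12.]
110 54 x [-45.   3.  50.] y [-13.  -1.   1.]
115 44 x [-45.   4.  47.] y [-13.  -2.   3.]
120 41 x [-45.   1.  45.] y [-11.  -6.   1.]
125 22 x [-12.   0.  13.] y [-10.  -7.  -4.]
130 17 x [-15.   4.  14.] y [-9. -6. -3.]
135 19 x [-13.  11.  25.] y [-19.  -4.  13.]
140 22 x [-19.  15.  25.] y [-18.  -4.  14.]
145 51 x [-21.  20.  25.] y [-19.  -2.  17.]
150 11 x [ 4. 12. 25.] y [-2. -1.  8.]
155 5 x [ 9. 13. 15.] y [-3. -2.  6.]
160 5 x [ 9. 12. 14.] y [-3. -3.  1.]
165 5 x [10. 13. 15.] y [-4.  3.  6.]
170 5 x [10. 13. 15.] y [-5. -4.  7.]
175 7 x [11. 13. 15.] y [-5. -4.  8.]
180 3 x [10. 12. 14.] y [-4. -3.  7.]
185 2 x [10. 12. 14.] y [-6. -1.  5.]
190 4 x [10. 13. 16.] y [-11.  -8.  -4.]
195 9 x [ 9. 14. 17.] y [-11.  -8.  -5.]
```

View pics/wrist7.png

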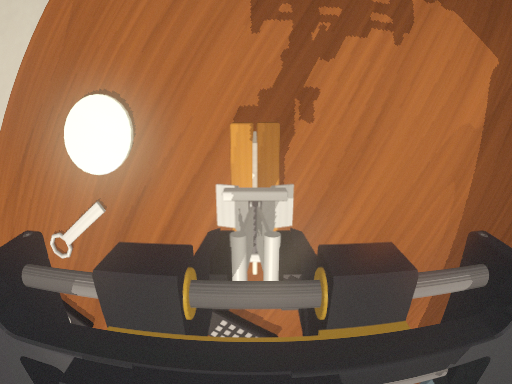

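View pics/zI.png

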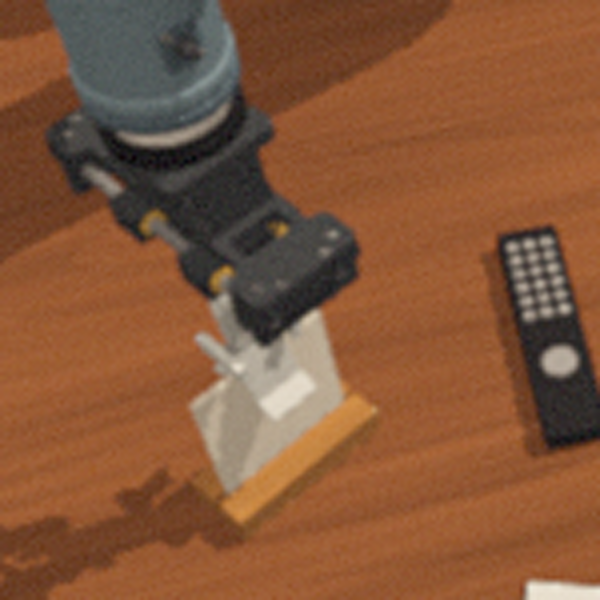

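Emit:
{"op": "step_arm", "data": {
  "increments": [
    {"xyz":[0,0,0],"delta_rot":[0,0,0]},
    {"xyz":[0,0,0],"delta_rot":[0,0,0]},
    {"xyz":[0,0,0],"delta_rot":[0,0,0]},
    {"xyz":[0,0,0],"delta_rot":[0,0,0]},
    {"xyz":[0,0,0],"delta_rot":[0,0,0]}
  ]
}}

```text
clock: 11.4
tcp_pos: [0.5948, -0.1877, 0.1745]
eef_rot: [[0.498, -0.867, -0.0], [-0.867, -0.498, 0.0], [-0.0, 0.0, -1.0]]
ft_force: [0.2, 0.4, -0.9]
grip_width: 0.0221
```

```bash
python3 -c "
from plant import robot
s=robot.sense(); print(s['tcp_pos'],s['joint_vel'].round(4),s['ft_force'],s['grip_width']); print(robot.job_done())"
```

```text
[ 0.59477418 -0.18769036  0.17450423] [-0.0004 -0.0026  0.0014  0.0014  0.0002  0.0009] [ 0.18813969  0.37529921 -0.91240665] 0.02210301012849129
the job is handed in; nothing more can be done
None
```

I slid the steel clip out through the dock's open front and carried it to the card. The arm is now holding it wide open over the middle of the card's top edge. I handed the job in at 11.4 s; the hand-in gives no verdict.

**Last checks:**
- **Height:** the clip's pivot is at z ≈ 0.143 m, so the card's edge sits about 21 mm below it.
- **Centring and alignment:** the clip is within about 1–2 mm of the card's middle both along and across the edge. The tool is in line with the card to within about half a degree and vertical.
- **Contact:** I saw no contact between the clip and the card in the pictures, and the force on the wrist was about 1 N or less.
- **Grip:** the arm was at rest with the levers squeezed to the stop.

**Disagreement:** the gripper read 22 mm where the levers should measure 25 mm at the stop. I put this down to give in the pads. The measured spread of the jaw lips, about −29 to +25 mm, agrees with wide open.

I did not measure the bystanders again at the end, but nothing came near them.

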